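# Fit the spacer sleeve on the pump spindle

## Robot

A 6-joint arm with a two-finger parallel gripper is mounted at the origin on the work surface; the furniture and walls round the work are solid. World frame = base frame: x ahead of the robot, y to its left, z up, the work surface at z = 0. Lengths are in m, angles in rad, forces in N, time in s.
With the tool pointing down it reaches from about 0.4 to 0.825 m from the base axis. Payload 7 kg.
Tool frame: the origin (TCP) lies between the finger pads; the fingertips stand 8 mm ahead of it and the grasp point (between the pads) lies 11 mm behind it (arm.finger_overhang is the distance from the TCP to the fingertips, in m); z points along the fingers, y is the line along which they close (so a half turn about z gives the same grasp; the last joint's range is limited). The gripper opens to 88 mm and grips with 3 to 60 N. Pads are 19 mm wide; open, the fingers measure 130 mm over their backs; the gripper's body (78 mm by 193 mm) begins 47 mm behind the grasp point.
Start: joints at [-0.983, 0.359, 0.012, 0, -1.224, -0.288], TCP at [0.199, -0.645, 0.235] pointing down, gripper open.
Joint ranges: [-3.07, 3.07], [-1.43, 2.12], [-1.02, 1.25], [-3.03, 1.67], [-3.05, -0], [-3.03, 3.03]. Speed limits (rad/s): [2.39, 2.39, 3.01, 3.14, 3.14, 3.14].

## Interface

Orientations are given as [roll, pitch, yaw] about the fixed x, y, z axes, in that order (R = Rz(yaw) Ry(pitch) Rx(roll)).
In Python, from station import arm gives the robot as it stands.
- The arm moves only by the tool move_arm, never from a script. Its argument "rows" is text: rows parted by semicolons, each of 7 numbers parted by spaces: the turn, a rotation vector about the tool's x, y, z in degrees, then the shift along the tool's x, y, z in m, then the finger opening in m, from 0 to 0.0876. A call has 1 to 8 rows; each row shifts and turns the commanded pose from where the row before left it, along the tool's axes as they then stand; what a row does not reach is not made up. A row lasts 1/8 s, in which the tool goes at most 62.5 mm and 10.7 degrees, less where a joint would pass 70% of its speed; a pose out of reach is approached as far as the arm can. A call is refused whole if a number of a shift passes 0.0625 or a number of a turn 10.7, either way. A call with a gripper value outside its range is refused whole. The fingers move at their own pace and stop on an object; "squeeze" is the grip in N (left out, the last holds). Time passes only in rows, so rows that do not move let the fingers close. It gives the time, the measured TCP pose, the force, the opening and the grip force at its end, in the units of the state.
- arm.get_state(): the state, without advancing time (a new reading comes with each control period).
- arm.grab_frame(name): name is "scene" or "top" or "wrist"; returns (picture, depth): 420x560x3 uint8, blue, green, red; 420x560 float32, m along the optical axis (not along the pixel's ray), 0 where there is no reading.
- arm.camera_model(name): a dict with "mtx" (3x3 intrinsics, pixels), "camera_from_world" (4x4, takes a point from world to camera coordinates); the wrist camera has in their place "mount" (4x4, takes a point from camera to tool coordinates, whose origin is the TCP and whose axes are the flange's). Camera axes: x right, y down, z forward; pixel columns grow to the right and rows downward; lengths in m; the calibration is good to about 2 mm. The wrist camera is an equidistant fisheye: a pixel r from the principal point sees the ray r / f radians off the axis. A picture is of the moment at which its call begins: read the wrist's pose just before it. camera_model takes no time and is no camera call.
- arm.job_done(): hands the job in; it is judged then, once.
The state is a dict: "t": time; "q": joint angles; "qd": joint speeds; "joint_efforts": joint torques, N m; "eef_pos": TCP position; "ee_rot": TCP orientation; "force": force on the tool from outside, world axes, zero at the start; "moment": the same for the moment, N m; "width": finger opening in m; "gripper_force": force on a finger pad.
Only numpy, scipy, OpenCV 4.12 (cv2) and the standard library are available. Lean on these libraries where they do the work, as an engineer would, in place of code of your own. Each camera call takes 0.05 s, during which the arm holds its last target. There are 200 camera calls.

## Task

The tube pump's drive spindle stands upright on its foot on the bench, ready for assembly. Take the tall spacer sleeve, not the flat ring of the same diameter, and slide it down over the spindle's tapered top until it sits squarely on the grey shoulder, then let go. Leave the flat ring where it lies.

Things in the scene. Friction and masses are not known exactly. Their poses are not given: they have to be found in the camera images.
- sleeve_mid (a point): centre of the tall spacer sleeve (half-way up, on its bore's axis): loose plain aluminium tube, outside diameter 50 mm, bore 30 mm, 36 mm tall, about 0.12 kg, starting upright on the bench, so that this point is 18 mm above it; z runs along its axis; either end may be down. Take it across its outside
- flat_mid (a point): centre of the flat spacer ring: loose, aluminium, outside diameter 50 mm, bore 30 mm, only 14 mm tall, lying on the bench beside the sleeve; not wanted, leave it
- seat (a point): point on the upright spindle's axis level with its shoulder, where the sleeve's lower end must rest; z points up the spindle. Seated, the sleeve's centre is 18 mm above it. Above the shoulder the steel shaft has diameter 22 mm for 42 mm, then tapers to 8 mm at the tip, 74 mm above the shoulder
- spindle: the spindle with its foot, fixed to the bench; origin on the axis at bench level. Dark foot plate 110 (x) x 90 (y) x 12 mm; in its middle a round grey hub of diameter 48 mm, whose flat top is the shoulder, 34 mm above the bench; the shaft's tip is 108 mm above the bench. Equipment boxes up to about 0.1 m tall stand around: carry the sleeve above them

How it is judged:
By the outcome, as a careful person would: the job done as asked, in the order asked, and still so for the second after the job is handed in, with the robot touching nothing.
It also fails if it takes over 32 s, if anything falls off the work surface, if the arm or the gripper's body presses on something with over 40 N, if the wrist force passes 120 N, or if a joint passes its speed limit or range.

## Working session

There is one attempt and no reset: what is moved stays moved. The work goes in short steps, Python scripts to look and compute and a tool call to move; the robot and the scene stay as the last step left them, time stands still between calls to the robot, and variables do not carry over. Pictures are saved under pics/ and viewed, at most 10 in all, crops included, and the job is handed in when it is done.

Besides the shell and the picture viewer there is one more tool, called after "Emit:" as a command line: name --argument value ..., lists and objects as JSON in quotes. move_arm: Moves the arm, as the interface text tells. Its arguments: {"type":"object","properties":{"rows":{"type":"string"},"squeeze":{"type":"number"}},"required":["rows"]}

```bash
mkdir -p pics; ls
python3 - <<'E'
from station import arm
import cv2,numpy as np
s=arm.get_state();print(s['t'],s['eef_pos'],s['ee_rot'],s['width'])
a,da=arm.grab_frame("scene");b,db=arm.grab_frame("top")
cv2.imwrite('pics/s.png',a);cv2.imwrite('pics/t.png',b)
np.savez('f.npz',a=a,da=da,b=b,db=db)
for n in("scene","top","wrist"):print(arm.camera_model(n))
E
```

```text
pics
0.0 [ 0.19919183 -0.64444918  0.23361913] [ 3.13994676e+00 -1.42414884e-04 -2.84192202e+00] 0.08762529197402304
{'mtx': array([[466.55313048,   0.        , 277.01094583],
       [  0.        , 466.55313048, 212.52063289],
       [  0.        ,   0.        ,   1.        ]]), 'camera_from_world': array([[-0.90911771, -0.41639985,  0.01077758,  0.39429717],
       [-0.28489637,  0.60271664, -0.74536347,  0.25012308],
       [ 0.30387342, -0.68069363, -0.66657118,  0.7176941 ],
       [ 0.        ,  0.        ,  0.        ,  1.        ]])}
{'mtx': array([[384.22492853,   0.        , 280.89966591],
       [  0.        , 384.22492853, 206.53683785],
       [  0.        ,   0.        ,   1.        ]]), 'camera_from_world': array([[-0.01974393, -0.99935494, -0.02999815, -0.08886662],
       [-0.98749775,  0.0241854 , -0.15576671,  0.49516976],
       [ 0.15639175,  0.02654766, -0.98733826,  0.83355841],
       [ 0.        ,  0.        ,  0.        ,  1.        ]])}
{'mtx': array([[325.1922621 ,   0.        , 274.70197437],
       [  0.        , 325.1922621 , 205.28458191],
       [  0.        ,   0.        ,   1.        ]]), 'mount': array([[ 1.25973089e-03, -9.54245567e-01, -2.99021423e-01,
         8.05264891e-02],
       [ 9.99998889e-01,  1.44038266e-03, -3.83749351e-04,
        -5.00356374e-04],
       [ 7.96896391e-04, -2.99020608e-01,  9.54246321e-01,
        -1.48904059e-01],
       [ 0.00000000e+00,  0.00000000e+00,  0.00000000e+00,
         1.00000000e+00]])}
```

View pics/t.png

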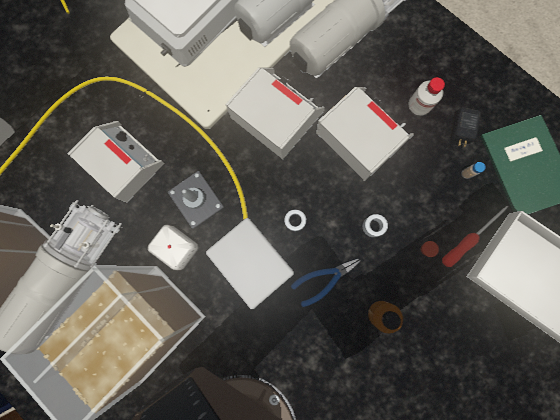

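View pics/s.png

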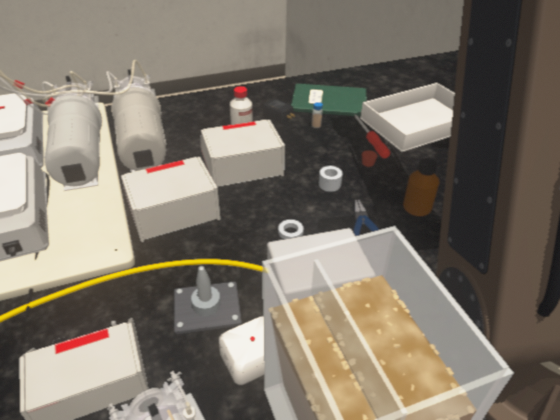

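The top view shows the flat ring at about (295,220), the tall sleeve at (375,225) and the spindle at (194,197). The scene view shows the sleeve at (330,178), clearly taller than the ring at (291,229), and the spindle at (205,290).

```bash
cat > h.py <<'E'
import numpy as np,cv2
from scipy.spatial.transform import Rotation as R
def cloud(d,m):
    K=m['mtx'];v,u=np.indices(d.shape)
    P=np.stack([(u-K[0,2])/K[0,0]*d,(v-K[1,2])/K[1,1]*d,d],-1)
    W=np.linalg.inv(m['camera_from_world']);return P@W[:3,:3].T+W[:3,3]
def plane(u,v,z,m):
    K=m['mtx'];W=np.linalg.inv(m['camera_from_world'])
    r=W[:3,:3]@[(u-K[0,2])/K[0,0],(v-K[1,2])/K[1,1],1];c=W[:3,3]
    return c+r*(z-c[2])/r[2]
E
python3 - <<'E'
from station import arm
from h import *
f=np.load('f.npz');m=arm.camera_model('top')
C=cloud(f['db'],m);g=cv2.cvtColor(f['b'],cv2.COLOR_BGR2GRAY)
for n,(u,v),z in(('sleeve',(375,225),.036),('flat',(295,220),.014)):
    w=np.s_[v-20:v+20,u-20:u+20];M=(g[w]>150).astype(np.uint8)
    c=max(cv2.findContours(M,cv2.RETR_EXTERNAL,cv2.CHAIN_APPROX_NONE)[0],key=cv2.contourArea)
    (x,y),r=cv2.minEnclosingCircle(c);e=cv2.fitEllipse(c)
    # top-face depth
    P=C[w][M>0];t=P[P[:,2]>z-.006]
    h=cv2.minEnclosingCircle((t[:,:2]*1000).astype(np.float32))
    print(n,e,np.percentile(P[:,2],[5,50,95]),'ray',plane(u-20+e[0][0],v-20+e[0][1],z,m),'depth',h,len(t))
w=np.s_[165:235,160:230];P=C[w].reshape(-1,3)
for a,b in((.008,.016),(.028,.04),(.045,.075),(.075,.12)):
    t=P[(P[:,2]>a)&(P[:,2]<b)]
    if len(t)>3:print(a,b,len(t),t.mean(0),cv2.minAreaRect((t[:,:2]*1000).astype(np.float32)),cv2.minEnclosingCircle((t[:,:2]*1000).astype(np.float32)))
i=np.argmax(P[:,2]);print(P[i])
# heights of obstacles between
for (u,v) in((250,262),(270,112),(365,130),(115,160),(173,247)):
    print((u,v),C[v,u])
im=cv2.resize(f['b'][150:270,140:420],None,fx=2.8,fy=2.8,interpolation=2);cv2.imwrite('pics/c.png',im)
E
```

```text
sleeve ((20.93427085876465, 19.719497680664062), (20.60835075378418, 22.123779296875), 101.8475112915039) [-0.00020291  0.03552245  0.03828847] ray [ 0.44693311 -0.31159574  0.036     ] depth ((409.300048828125, -226.76544189453125), 116.33901977539062) 226
flat ((19.85114860534668, 19.765602111816406), (20.149349212646484, 20.608482360839844), 93.25743865966797) [0.00997971 0.01332935 0.01614969] ray [ 0.46503105 -0.13083237  0.014     ] depth ((422.43212890625, -130.83538818359375), 66.04615020751953) 217
0.008 0.016 1340 [0.51875292 0.10165668 0.01189623] ((530.7555541992188, 89.27098083496094), (110.22929382324219, 188.44993591308594), 34.079734802246094) ((523.0932006835938, 81.77235412597656), 97.65936279296875)
0.028 0.04 232 [0.51124696 0.10372354 0.03396334] ((491.235107421875, 121.2415542602539), (46.519771575927734, 113.72457885742188), 58.536155700683594) ((494.0047607421875, 127.55406951904297), 58.293212890625)
0.045 0.075 128 [0.46546189 0.12614729 0.05262865] ((480.8482971191406, 91.24449920654297), (160.2563018798828, 95.54352569580078), 88.06297302246094) ((448.0556335449219, 91.9276123046875), 81.09709930419922)
0.075 0.12 82 [0.51825426 0.10085894 0.09125324] ((519.4635009765625, 100.41975402832031), (15.338768005371094, 20.361257553100586), 75.33247375488281) ((519.871337890625, 103.0617446899414), 10.54163932800293)
[ 0.35686278 -0.1229142   0.89746925]
(250, 262) [ 0.36959224 -0.03185069  0.06656398]
(270, 112) [ 0.70015966 -0.08089791  0.0835568 ]
(365, 130) [ 0.65117795 -0.28916218  0.0849489 ]
(115, 160) [0.60487488 0.27380349 0.06455985]
(173, 247) [0.40652913 0.1425856  0.04430634]
```

View pics/c.png

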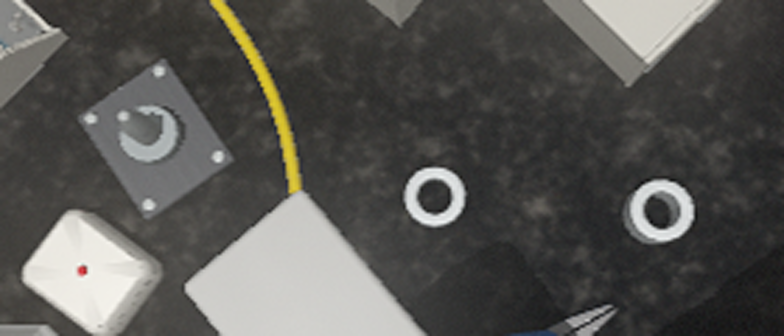

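The crop confirms it: the spindle tip leans toward (125,117) by perspective, the ring is at (435,196) and the tall sleeve at (660,210) with its side wall showing. Measured positions: sleeve ≈ (0.447,-0.312), spindle ≈ (0.519,0.101). Both are within reach and the heights match. Next I move above the sleeve.

Emit:
move_arm --rows "0 0 0 -0.048 0.035 0 0.0876;0 0 0 -0.048 0.035 0 0.0876;0 0 0 -0.048 0.035 0 0.0876;0 0 0 -0.048 0.035 0 0.0876;0 0 0 -0.048 0.035 0 0.0876;0 0 0 -0.048 0.035 0 0.0876;0 0 8.6 -0.048 0.035 0 0.0876;0 0 8.6 0 0 0.03 0.0876" --squeeze 20

```text
t: 1.1
eef_pos: [0.4516, -0.3091, 0.2061]
ee_rot: [-3.14, 0.005, 3.141]
force: [-0.1, -0.7, -0.8]
width: 0.0876
gripper_force: 0.0
```

```bash
cat >> h.py <<'E'
def wplane(u,v,z,m,s):
    K=m['mtx'];p=np.array([u-K[0,2],v-K[1,2]]);r=np.hypot(*p);th=r/K[0,0]
    d=np.r_[p/max(r,1e-9)*np.sin(th),np.cos(th)]
    T=np.eye(4);T[:3,:3]=R.from_euler('xyz',s['ee_rot']).as_matrix();T[:3,3]=s['eef_pos']
    W=T@m['mount'];d=W[:3,:3]@d;c=W[:3,3];return c+d*(z-c[2])/d[2]
E
python3 - <<'E'
from station import arm
from h import *
s=arm.get_state();a,d=arm.grab_frame('wrist');print(s['t'],s['eef_pos'],s['ee_rot'],s['q'],s['force'])
cv2.imwrite('pics/w1.png',a);np.savez('w1.npz',a=a,d=d,p=s['eef_pos'],r=s['ee_rot'])
E
```

```text
1.1 [ 0.45155663 -0.30914971  0.2061427 ] [-3.14012464  0.00467924  3.14138176] [-2.42029869e-01  1.67610047e-01 -3.16693997e-01  3.45270321e-04
 -1.08159768e+00 -1.32914229e+00] [-0.14155829 -0.74634143 -0.76709268]
```

View pics/w1.png

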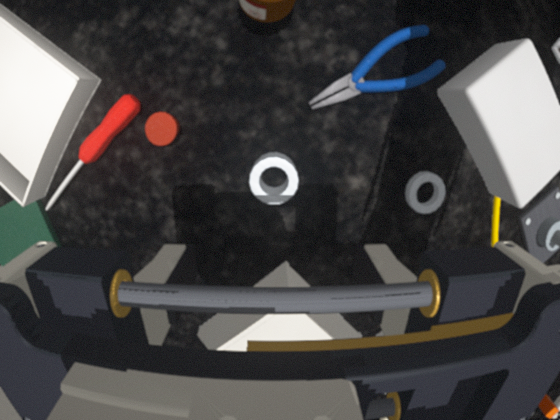

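The wrist view shows the sleeve at about (274,178) and the flat ring at (425,192), well clear of the fingers.

Run:
```python
from station import arm
from h import *
f=np.load('w1.npz');s=dict(eef_pos=f['p'],ee_rot=f['r']);m=arm.camera_model('wrist')
g=cv2.cvtColor(f['a'],cv2.COLOR_BGR2GRAY)
for n,(u,v),z in(('sleeve',(274,178),.036),('flat',(425,192),.014)):
  for th in(120,160,190):
    M=np.zeros_like(g);M[v-30:v+30,u-30:u+30]=(g[v-30:v+30,u-30:u+30]>th)
    cs,h=cv2.findContours(M,cv2.RETR_CCOMP,cv2.CHAIN_APPROX_NONE)
    for c in cs:
        if cv2.contourArea(c)<150:continue
        P=np.array([wplane(*p[0],z,m,s)[:2] for p in c])*1000
        print(n,th,np.round(cv2.fitEllipse(P.astype(np.float32))[0],1),np.round(cv2.fitEllipse(P.astype(np.float32))[1],1))
```

```text
sleeve 120 [ 444.3 -311. ] [48.7 51. ]
sleeve 120 [ 443.5 -310.3] [23.7 29.5]
sleeve 160 [ 443.8 -311.1] [41.  46.2]
sleeve 190 [ 443.8 -311. ] [40.4 45.2]
flat 120 [ 463.8 -131.8] [40.2 41. ]
```

Emit:
move_arm --rows "0 0 0 0.007 -0.002 0.04 0.0876;0 0 0 0 0 0.05 0.0876;0 0 0 0 0 0.04 0.0876;0 0 0 0 0 0.03 0.0876;0 0 0 0 0 0.015 0.0876;0 0 0 0 0 0.007 0.0876;0 0 0 0 0 0 0.0876"

```text
t: 2.02
eef_pos: [0.4412, -0.3138, 0.0229]
ee_rot: [-3.141, 0.0, 3.142]
force: [0.6, 0.3, 0.4]
width: 0.0872
gripper_force: 0.0
```

Emit:
move_arm --rows "0 0 0 -0.003 0.003 0 0.0876;0 0 0 0 0 0 0.07;0 0 0 0 0 0 0.04;0 0 0 0 0 0 0.04;0 0 0 0 0 0 0.04;0 0 0 0 0 0 0.04;0 0 0 0 0 0 0.04" --squeeze 25

```text
t: 2.9
eef_pos: [0.4439, -0.3106, 0.0226]
ee_rot: [-3.142, -0.0, 3.141]
force: [-1.1, 0.2, 0.8]
width: 0.0486
gripper_force: 25.0
```

Emit:
move_arm --rows "0 0 0 0 0 0.0 0.04;0 0 0 0 0 -0.03 0.04;0 0 0 0 0 -0.05 0.04;0 0 0 0 0 -0.06 0.04;0 0 0 0 0 -0.04 0.04;0 0 0 -0.010 0.04 0 0.04;0 0 0 -0.010 0.055 0 0.04;0 0 0 -0.010 0.055 0 0.04"

```text
t: 3.9
eef_pos: [0.4738, -0.1592, 0.2024]
ee_rot: [3.141, -0.0, 3.14]
force: [0.9, 1.0, -1.5]
width: 0.0486
gripper_force: 25.0
```

Emit:
move_arm --rows "0 0 0 -0.01 0.055 0 0.04;0 0 0 -0.01 0.055 0 0.04;0 0 0 -0.010 0.055 0 0.04;0 0 0 -0.010 0.05 0 0.04;0 0 0 0 0.025 0 0.04;0 0 0 0 0 0 0.04;0 0 0 0 0 0 0.04"

```text
t: 4.78
eef_pos: [0.5138, 0.0791, 0.2023]
ee_rot: [-3.141, -0.001, 3.141]
force: [-1.0, 0.4, -1.0]
width: 0.0489
gripper_force: 25.0
```

Run:
```python
from station import arm
from h import *
s=arm.get_state();a,d=arm.grab_frame('wrist');print(s['t'],s['eef_pos'],s['ee_rot'],s['q'],s['width'])
cv2.imwrite('pics/w2.png',a);np.savez('w2.npz',a=a,d=d,p=s['eef_pos'],r=s['ee_rot'])
f,df=arm.grab_frame('scene');np.savez('s2.npz',a=f,d=df);
```

```text
4.775 [0.51375824 0.07907432 0.20225405] [-3.14135972e+00 -7.39470867e-04  3.14134683e+00] [ 5.30496253e-01  1.28463981e-01 -3.73633469e-01 -1.97749041e-04
 -1.06945453e+00 -2.10144321e+00] 0.04888755866960784
```

View pics/w2.png

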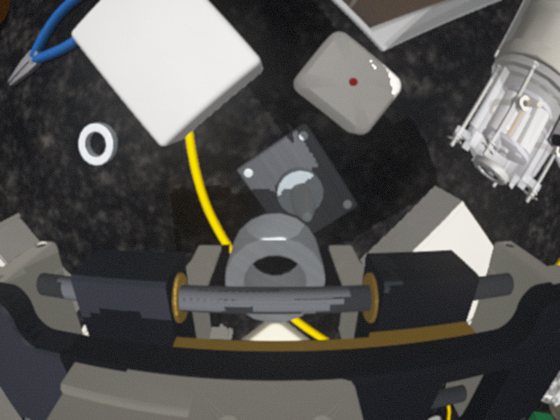

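The sleeve is held upright at about (275,255). The spindle foot's bolts show at (248,172), (302,136) and (347,204), and the shaft tip at about (307,215). I'll combine the bolt midpoint with the earlier top view.

Run:
```python
from station import arm
from h import *
f=np.load('w2.npz');s=dict(eef_pos=f['p'],ee_rot=f['r']);m=arm.camera_model('wrist');mt=arm.camera_model('top')
t=np.load('f.npz')
def blob(im,u,v,r=6):
    g=cv2.cvtColor(im,cv2.COLOR_BGR2GRAY).astype(float)[v-r:v+r+1,u-r:u+r+1]
    w=np.clip(g-np.percentile(g,80),0,None);y,x=np.indices(g.shape)
    return u-r+(w*x).sum()/w.sum(),v-r+(w*y).sum()/w.sum()
W=[wplane(*blob(f['a'],*p),.014,m,s) for p in((248,172),(302,136),(347,204))]
print('wrist',np.round(W,4),(W[0]+W[2])/2)
T=[plane(*blob(t['b'],140+round(x/2.8),150+round(y/2.8),3),.014,mt) for x,y in((159,71),(91,118),(148,205),(218,157))]
print('top',np.round(T,4),np.mean(T,0))
C=cloud(t['db'],mt).reshape(420,560,3);P=C[175:220,170:225].reshape(-1,3)
c=np.mean(T,0)[:2]
for z in(.036,.05,.06,.07,.08,.09,.1):
    q=P[(abs(P[:,2]-z)<.005)&(np.hypot(*(P[:,:2]-c).T)<.03)];print(z,len(q),q[:,:2].mean(0).round(4))
print('tip top',plane(140+124/2.8,150+116/2.8,.108,mt),'tip wrist',wplane(307,215,.108,m,s))
# held sleeve: depth points of its upper rim
d=f['d'];print(d[225:250:6,275])
for v in(215,220,225,235,245):print(v,wplane(275,v,.2154,m,s))
g=f['a'][205:300:4,275].mean(1);print(g.round())
```

```text
wrist [[0.5011 0.0506 0.014 ]
 [0.4651 0.1056 0.014 ]
 [0.5371 0.1584 0.014 ]] [0.51908327 0.10450273 0.014     ]
top [[0.5774 0.1004 0.014 ]
 [0.5378 0.1578 0.014 ]
 [0.4627 0.1071 0.014 ]
 [0.5024 0.0495 0.014 ]] [0.52006979 0.10369677 0.014     ]
0.036 202 [0.5172 0.0999]
0.05 15 [0.5168 0.0978]
0.06 12 [0.5153 0.0966]
0.07 15 [0.5166 0.0976]
0.08 28 [0.517  0.0987]
0.09 24 [0.5187 0.1007]
0.1 22 [0.5186 0.1027]
tip top [0.51917734 0.10158993 0.108     ] tip wrist [0.51758688 0.10434383 0.108     ]
[0.16307354 0.15588641 0.14830993 0.14877723 0.14807503]
215 [0.48044485 0.07887372 0.2154    ]
220 [0.48279561 0.07887679 0.2154    ]
225 [0.48517277 0.07887992 0.2154    ]
235 [0.49001274 0.07888636 0.2154    ]
245 [0.49497828 0.07889305 0.2154    ]
[ 61.  58.  93. 128. 128. 129. 133. 136. 196. 128. 130. 126. 125.  33.
  32.  33.  30.  38. 112. 112. 103.  63.  94. 114.]
```

Emit:
move_arm --rows "0 0 0 -0.004 0.0245 0 0.04;0 0 0 0 0 0.03 0.04;0 0 0 0 0 0.025 0.04;0 0 0 0 0 0.010 0.04;0 0 0 0 0 0 0.04;0 0 0 0 0 0 0.04"

```text
t: 5.62
eef_pos: [0.5188, 0.1039, 0.1386]
ee_rot: [3.141, 0.001, 3.141]
force: [0.1, 0.7, -1.6]
width: 0.0485
gripper_force: 25.0
```

Run:
```python
from station import arm
from h import *
s=arm.get_state();a,d=arm.grab_frame('wrist');print(s['t'],s['eef_pos'],s['ee_rot'])
f,df=arm.grab_frame('scene');t,_=arm.grab_frame('top')
A=cv2.resize(a[200:320,190:370],(540,360));B=cv2.resize(f[190:340,140:290],(260,260))
c=np.zeros((360,800,3),np.uint8);c[:,:540]=A;c[:260,540:]=B
cv2.imwrite('pics/c3.png',c)
```

```text
5.625 [0.51881811 0.10389235 0.13857192] [3.14106983e+00 1.40301953e-03 3.14100217e+00]
```

View pics/c3.png

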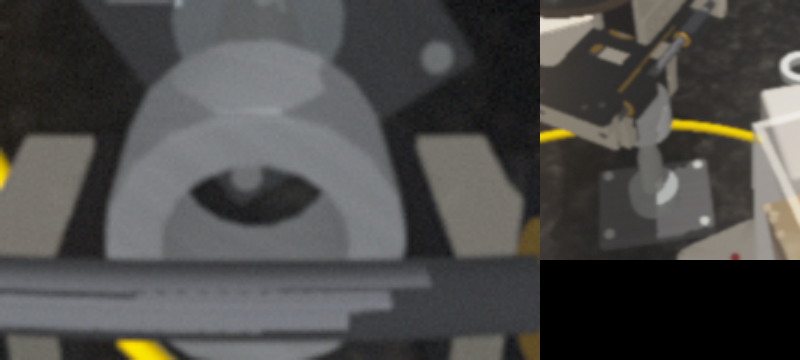

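The tip is visible inside the bore at about (272,259) in the full frame, and the bore centre is at column 275. I'll convert that to a position.

Run:
```python
from station import arm
from h import *
s=arm.get_state();m=arm.camera_model('wrist');z=s['eef_pos'][2]
k=lambda x,y,h:(wplane(190+x/3,200+y/3,h,m,s)[:2]-s['eef_pos'][:2]).round(4)
print('tip',k(247,178,.108));zt=z-.0226+.036;zb=zt-.036
for n,p in dict(bore_near=(256,165,zt),outer_near=(256,112,zt),outer_L=(107,225,zt),outer_R=(404,225,zt),bot_bore_far=(256,226,zb),bot_outer_near=(250,40,zb)).items():print(n,k(*p))
```

```text
tip [ 0.0108 -0.0018]
bore_near [-0.0138 -0.    ]
outer_near [-0.0228 -0.    ]
outer_L [-0.0028 -0.0239]
outer_R [-0.0029  0.0237]
bot_bore_far [0.0177 0.0001]
bot_outer_near [-0.0219 -0.0011]
```

That round thing lies at z=0.014, 58 mm out. It is the foot's fourth bolt, not the tip, and it agrees with the measured spindle axis (0.519, 0.1037). The sleeve sits about 1.5 mm toward +x in the grip, so I shift by 1 mm and descend.

Emit:
move_arm --rows "0 0 0 0.0012 0 0.008 0.04;0 0 0 0 0 0.012 0.04;0 0 0 0 0 0.012 0.04;0 0 0 0 0 0.01 0.04;0 0 0 0 0 0.01 0.04;0 0 0 0 0 0 0.04"

```text
t: 6.52
eef_pos: [0.5164, 0.1036, 0.0845]
ee_rot: [-3.141, -0.002, 3.141]
force: [0.4, -0.3, -1.3]
width: 0.0487
gripper_force: 25.0
```

Emit:
move_arm --rows "0 0 0 -0.001 0 0.008 0.04;0 0 0 0 0 0.008 0.04;0 0 0 0 0 0.006 0.04;0 0 0 0 0 0.003 0.04;0 0 0 0 0 0 0.04;0 0 0 0 0 0 0.04"

```text
t: 7.28
eef_pos: [0.5181, 0.104, 0.0608]
ee_rot: [3.141, 0.0, 3.141]
force: [0.6, 0.6, -1.5]
width: 0.0484
gripper_force: 25.0
```

Emit:
move_arm --rows "0 0 0 0 0 0.002 0.04;0 0 0 0 0 0.001 0.04;0 0 0 0 0 0 0.04;0 0 0 0 0 0 0.04"

```text
t: 7.78
eef_pos: [0.518, 0.1039, 0.0576]
ee_rot: [3.142, 0.0, 3.141]
force: [0.5, -0.5, -1.8]
width: 0.0485
gripper_force: 25.0
```

Emit:
move_arm --rows "0 0 0 0 0 0.0008 0.04;0 0 0 0 0 0 0.04;0 0 0 0 0 0 0.04"

```text
t: 8.15
eef_pos: [0.5179, 0.1039, 0.0568]
ee_rot: [3.142, -0.0, 3.141]
force: [0.1, 0.4, -1.5]
width: 0.0487
gripper_force: 25.0
```

Practically seated, so I release and let the remaining fraction of a millimetre drop.

Emit:
move_arm --rows "0 0 0 0 0 0.0003 0.052;0 0 0 0 0 0 0.06;0 0 0 0 0 0 0.07;0 0 0 0 0 0 0.0876;0 0 0 0 0 0 0.0876;0 0 0 0 0 0 0.0876;0 0 0 0 0 -0.01 0.0876;0 0 0 0 0 -0.03 0.0876"

```text
t: 9.15
eef_pos: [0.517, 0.1034, 0.0962]
ee_rot: [-3.14, -0.003, 3.141]
force: [1.3, 0.0, 0.2]
width: 0.0874
gripper_force: 0.0
```

Emit:
move_arm --rows "0 0 0 0 0 -0.05 0.0876;0 0 0 0 0 -0.05 0.0876;0 0 0 0 -0.05 -0.03 0.0876;0 0 0 0 -0.06 0 0.0876;0 0 0 0 -0.06 0 0.0876;0 0 0 0 -0.05 0 0.0876;0 0 0 0 0 0 0.0876"

```text
t: 10.02
eef_pos: [0.5173, -0.119, 0.2271]
ee_rot: [-3.141, 0.0, 3.137]
force: [0.5, 0.6, 0.8]
width: 0.0873
gripper_force: 0.0
```

Run:
```python
from station import arm
from h import *
a,d=arm.grab_frame('scene');b,db=arm.grab_frame('top')
C=cloud(db,arm.camera_model('top'))[170:225,165:225].reshape(-1,3)
q=C[(abs(C[:,2]-.070)<.006)&(np.hypot(C[:,0]-.519,C[:,1]-.1037)<.028)]
print(len(q),q.mean(0),np.percentile(q[:,2],[5,50,95]))
if len(q)>9:
    A=np.c_[q[:,:2]-q[:,:2].mean(0),np.ones(len(q))];print('tilt',np.linalg.lstsq(A,q[:,2],rcond=None)[0])
c=np.zeros((400,800,3),np.uint8);c[:,:400]=cv2.resize(a[220:350,140:270],(400,400));c[:,400:]=cv2.resize(b[140:260,150:270],(400,400));cv2.imwrite('pics/e.png',c)
```

```text
269 [0.51972978 0.10213712 0.06942827] [0.06596469 0.06954286 0.07273765]
tilt [0.00217428 0.01055317 0.06942827]
```

View pics/e.png

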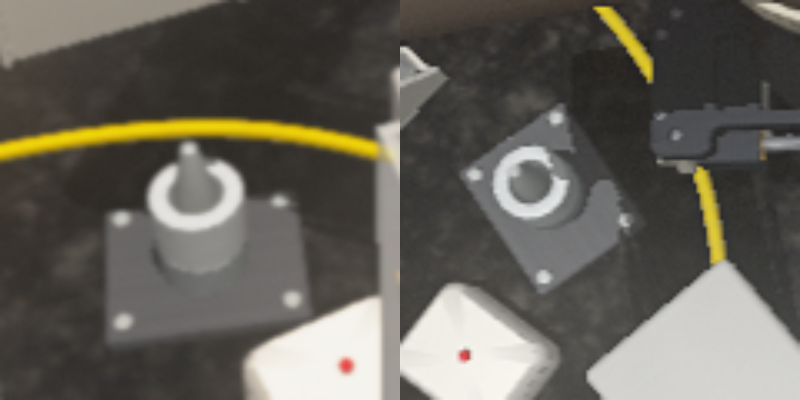

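The sleeve sits level over the spindle, at (195,210) in the left crop, and its top is at 0.0694 m against 0.070 m expected. The gripper is clear.

```bash
python3 -c "
from station import arm
print(arm.job_done())"
```

```text
the job is handed in; nothing more can be done
None
```

The tall sleeve is seated squarely on the spindle's shoulder and released, the flat ring was left where it lay, and the job was handed in at about 10 s.

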